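Seat the oblong cutter head in the setting nest

TASK

On the wafer-punching bench, pick up the oblong cutter head by its shank and seat it in the pocket of the setting nest: fully home, flat and square with the pocket, then let go. Lower it in rather than dropping it, and leave the square and the round cutter heads where they stand.

Things in the scene. Friction and masses are not known exactly. Their poses are not given: they have to be found in the camera images.
- oblong_head_grip (a point): Oblong cutter head, plain aluminium, standing upright. Foot: plate 90 x 56 mm, 14 mm thick, four dark screws. Shank to grip: flat-sided block in the middle of the foot, 36 mm (along x) x 30 mm (along y), reaching 66 mm above the underside. Point: on the shank's axis, 40 mm above the underside (26 above the foot's top). x along the 90 mm side, y along the 56 mm side, z up. Mass 0.26 to 0.48 kg.
- nest_pocket (a point): Nest: fixed dark steel block 144 x 110 mm, 29 mm high, with an oblong pocket. Point: centre of the pocket floor, 8 mm above the bench, 21 below the rim. x along the pocket's long side, z up. Pocket 102 x 68 mm, straight walls 12 mm high, then steep slopes widening to 112 x 78 at the rim. The head fits either way round; home, its underside is on the floor, its grip point 40 mm above this point.
- square_head_grip (a point): The square cutter head, a bystander: same shank and height, foot 76 x 76 mm. It does not fit the pocket. The point is on the shank's axis 40 mm above its underside.
- round_head_grip (a point): The round cutter head, a bystander: same shank and height, foot a disc of 80 mm diameter. It does not fit the pocket. The point is on the shank's axis 40 mm above its underside.

How it is judged (in metres and radians):
At the end, for the whole second after the job is handed in: The oblong head rests in the pocket: axis within 12 mm of the pocket centre, underside within 4 mm of the floor, tilt under 0.1 rad, long side within 0.18 rad of the pocket's, either way round, at rest. The square and round heads are within 30 mm of where they started (horizontal distance between oblong_head_grip and nest_pocket below 0.012 m and z of oblong_head_grip in the frame of nest_pocket below 0.044 m and angle between oblong_head_grip's own z axis and vertical below 0.1 rad and angle between the x axis of oblong_head_grip and the x axis of nest_pocket, either way round below 0.18 rad and linear speed of oblong_head below 0.02 m/s and distance of each of square_head_grip, round_head_grip from where it was at the start of the episode below 0.03 m); the robot touches nothing.
It fails at once if the square or the round cutter head is moved by more than 30 mm (distance of any of square_head_grip, round_head_grip from where it was at the start of the episode above 0.03 m).
It fails at once if the oblong head is dropped at the nest: falling free of the fingers faster than 0.6 m/s (a drop of about 18 mm) within 80 mm of the pocket's centre (horizontal distance between oblong_head_grip and nest_pocket below 0.08 m and contact force between the fingers and oblong_head below 0.1 N and linear speed of oblong_head above 0.6 m/s).
It also fails if it takes over 34 s, if anything falls off the work surface, if the arm or the gripper's body presses on something with over 40 N, if the wrist force passes 120 N, or if a joint passes its speed limit or range.

ROBOT

A 7-joint arm with a two-finger parallel gripper is mounted at the origin on the work surface. World frame = base frame: x ahead of the robot, y to its left, z up, the work surface at z = 0. Lengths are in mm, angles in rad, forces in N, time in s.
With the tool pointing down it reaches from about 425 to 1025 mm from the base axis. Payload 9.4 kg.
Tool frame: the origin (TCP) lies on the front face of the gripper's body, between the roots of the fingers; the fingertips stand 84 mm ahead of it and the grasp point (between the pads) lies 65 mm ahead of it; z points along the fingers, y is the line along which they close (so a half turn about z gives the same grasp; the last joint's range is limited). The gripper opens to 93 mm and grips with 3 to 60 N. Pads are 15 mm wide; open, the fingers measure 128 mm over their backs; the gripper's body (75 mm by 188 mm) begins 65 mm behind the grasp point.
Start: joints at [1.09, 0.599, -0.003, 1.599, 0.002, 0.943, -0.08], TCP at [284.858, -666.694, 302.718] pointing down, gripper open.
Joint ranges: [-2.57, 2.57], [-0.35, 1.97], [-1.29, 1.29], [0.11, 2.56], [-1.05, 4.19], [0.11, 1.86], [-2.63, 2.63]. Speed limits (rad/s): [2.22, 2.22, 3.01, 3.01, 3.14, 3.14, 3.14].

INTERFACE

Orientations are given as a unit quaternion [w, x, y, z].
In Python, from cell import monitor, cams, job gives the robot as it stands.
- The arm moves only by the tool step_arm, never from a script. Its argument "targets" is a list of rows, each a list of 6 numbers: the shift along the tool's x, y, z in cm, then the turn, a rotation vector about the tool's x, y, z in rad. In form: [[tx, ty, tz, ax, ay, az], ...]. A call has 1 to 12 rows; each row shifts and turns the commanded pose from where the row before left it, along the tool's axes as they then stand; what a row does not reach is not made up. A row lasts 1/10 s, in which the tool goes at most 50 mm and 8.59 degrees, less where a joint would pass 70% of its speed; a pose out of reach is approached as far as the arm can. A call is refused whole if a number of a shift passes 5 or a number of a turn 0.15, either way. A call with a gripper value outside its range is refused whole. "jaw" is the finger opening in cm, from 0 to 9.3, set as the call begins (left out, the last holds). The fingers move at their own pace and stop on an object; the grip force is fixed at half the most. Time passes only in rows, so rows that do not move let the fingers close. It gives the time, the measured TCP pose, the force, the opening and the grip force at its end, in the units of the state.
- monitor.observe(): the state, without advancing time (a new reading comes with each control period).
- cams.camera(name): name is "scene" or "top" or "wrist"; returns a dict with "pixels" (384x512x3 uint8, blue, green, red), "intrinsics" (3x3 intrinsics, pixels), "position" and "orientation" of the camera in the world. Camera axes: x right, y down, z forward; pixel columns grow to the right and rows downward; lengths in mm; the calibration is good to about 2 mm. A picture is of the moment at which its call begins. There is no depth.
- job.hand_in(): hands the job in; it is judged then, once.
The state is a dict: "clock": time; "joint_positions": joint angles; "joint_vel": joint speeds; "effort": joint torques, N m; "tcp_pos": TCP position; "orientation": TCP orientation; "ft_force": force on the tool from outside, world axes, zero at the start; "torque": the same for the moment, N m; "width": finger opening in mm; "grip_force": force on a finger pad.
Only numpy, scipy, OpenCV 4.12 (cv2) and the standard library are available. Lean on these libraries where they do the work, as an engineer would, in place of code of your own. Each camera call takes 0.05 s, during which the arm holds its last target. There are 200 camera calls.

## Working session

There is one attempt and no reset: what is moved stays moved. The work goes in short steps, Python scripts to look and compute and a tool call to move; the robot and the scene stay as the last step left them, time stands still between calls to the robot, and variables do not carry over. Pictures are saved under pics/ and viewed, at most 10 in all, crops included, and the job is handed in when it is done.

Besides the shell and the picture viewer there is one more tool, called after "Emit:" as a command line: name --pt "numbers of a row" for each row, then --argument value for the rest. step_arm: Moves the arm, as the interface text tells. Its arguments: {"type":"object","properties":{"targets":{"type":"array","items":{"type":"array","items":{"type":"number"}}},"jaw":{"type":"number"}},"required":["targets"]}

```bash
mkdir -p pics; python3 - <<'E'
from cell import monitor, cams, job
import cv2,numpy as np
s=monitor.observe(); print(s['clock'],s['tcp_pos'],s['orientation'],s['width'])
for n in ['top','scene']:
    c=cams.camera(n); cv2.imwrite(f'pics/{n}0.png',c['pixels']); print(n,c['intrinsics'],c['position'],c['orientation'])
E
```

```text
0.0 [ 284.69535271 -666.36479934  301.85331014] [-7.46297102e-04  9.79684680e-01  2.00542553e-01 -2.33449694e-04] 92.92998696543522
top [[368.41102733   0.         259.91113459]
 [  0.         368.41102733 194.74064449]
 [  0.           0.           1.        ]] [428.03663395   7.4858375  862.23174078] [-0.03904795  0.71100468 -0.70009858  0.05300551]
scene [[465.91915178   0.         259.67113735]
 [  0.         465.91915178 195.38963465]
 [  0.           0.           1.        ]] [1136.53650069  402.84376208  677.37494399] [-0.19281614  0.4161325   0.80305695 -0.3804671 ]
```

View pics/top0.png

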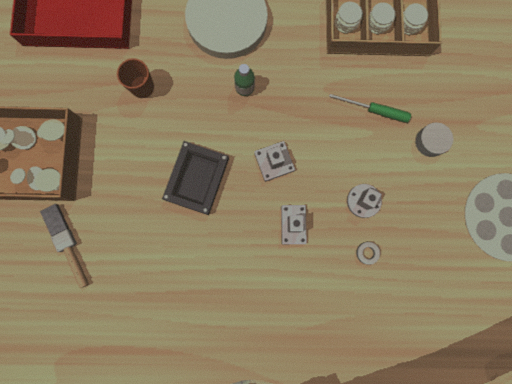

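View pics/scene0.png

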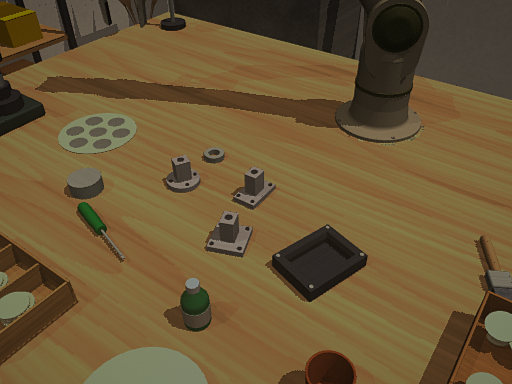

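The top view shows the nest at (197,178), the square head at (276,161), the oblong head at (294,225) and the round head at (365,201). Next I'll measure them.

```bash
cat > h.py <<'E'
import cv2,numpy as np
from scipy.spatial.transform import Rotation as R
def rot(q): return R.from_quat([q[1],q[2],q[3],q[0]]).as_matrix()
def ray(c,uv,z):
    uv=np.atleast_2d(np.array(uv,float)); d=np.c_[uv,np.ones(len(uv))]@np.linalg.inv(c['intrinsics']).T@rot(c['orientation']).T
    p=np.array(c['position']); return p+d*((z-p[2])/d[:,2])[:,None]
def rect(P):
    (c,(w,h),a)=cv2.minAreaRect(P[:,:2].astype(np.float32)); 
    b=cv2.boxPoints((c,(w,h),a)); e=[b[1]-b[0],b[2]-b[1]]; l=max(e,key=np.linalg.norm)
    return np.round(c,1),np.round([w,h],1),np.arctan2(l[1],l[0])%np.pi
E
python3 - <<'E'
from cell import monitor, cams
from h import *
c=cams.camera('top'); im=c['pixels']; hsv=cv2.cvtColor(im,cv2.COLOR_BGR2HSV)
def blob(m,uv,r):
    w=np.zeros_like(m); cv2.circle(w,uv,r,255,-1); m=m&w
    cs,_=cv2.findContours(m,cv2.RETR_EXTERNAL,cv2.CHAIN_APPROX_NONE); return max(cs,key=cv2.contourArea)[:,0]
gray=cv2.inRange(hsv,(0,0,0),(180,70,255)); gray=cv2.morphologyEx(gray,cv2.MORPH_CLOSE,np.ones((3,3)))
for n,uv,r,z in [('sq',(276,161),26,14),('obl',(294,225),28,14),('rnd',(365,201),24,14),('nest',(197,178),48,29)]:
    k=blob(gray,uv,r); print(n,rect(ray(c,k,z)),cv2.boundingRect(k))
dark=cv2.inRange(hsv[...,2],0,75); k=blob(dark,(197,178),48); print('nestdark',rect(ray(c,k,29)))
v=im[125:260,140:400]; g=gray[125:260,140:400]
cv2.imwrite('pics/crop1.png',np.vstack([cv2.resize(v,None,fx=3,fy=3),cv2.resize(cv2.cvtColor(g,8),None,fx=3,fy=3)])[:600] if 0 else cv2.resize(v,None,fx=3,fy=3))
cv2.imwrite('pics/mask1.png',g)
E
```

```text
sq (array([623.2, -40.4]), array([88.8, 84.1]), np.float32(0.48767063)) (251, 136, 44, 45)
obl (array([475.4, -95.2]), array([97.1, 74.4]), np.float32(0.006669823)) (281, 202, 33, 43)
rnd (array([ 530.1, -251.8]), array([81.1, 80.8]), np.float32(0.93213737)) (342, 183, 40, 35)
nest (array([594.6, 152.3]), array([177.3, 171.7]), np.float32(1.26514)) (153, 140, 85, 75)
nestdark (array([575. , 138.3]), array([111.8, 142.5]), np.float32(2.8292491))
```

View pics/crop1.png

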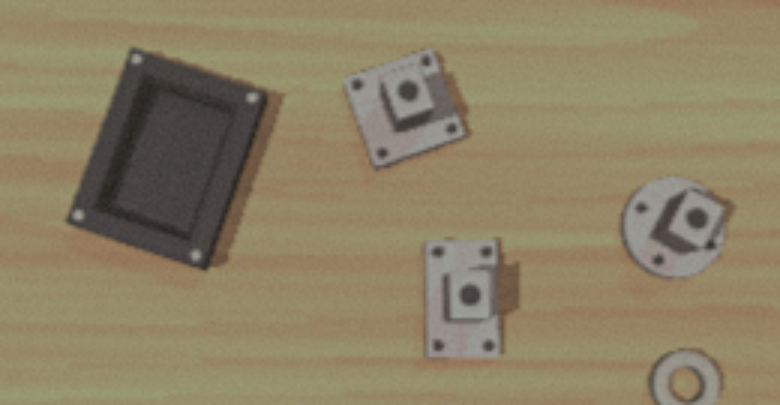

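```bash
cat >> h.py <<'E'
def togo(s,target,ang):
    """remaining tool-frame shift (cm) and rotvec to reach tcp target pointing down with tool x at world angle ang"""
    M=rot(s['orientation']); T=np.array([[np.cos(ang),np.sin(ang),0],[np.sin(ang),-np.cos(ang),0],[0,0,-1]])
    rv=R.from_matrix(M.T@T).as_rotvec(); d=np.array(target)-s['tcp_pos']
    print('tcp',np.round(s['tcp_pos'],1),'toolx ang',round(float(np.arctan2(M[1,0],M[0,0])),3),'shift now-axes cm',np.round(M.T@d/10,2),'final-axes cm',np.round(T.T@d/10,2),'turn',np.round(rv,3),'t',s['clock'],'j',np.round(s['joint_positions'],2))
E
python3 - <<'E'
from cell import monitor, cams
from h import *
c=cams.camera('top'); o=np.array([140,125])
px=lambda a:(np.array(a)+.5)/3-.5+o
P=ray(c,px([(438,252),(487,252),(438,345),(489,345)]),14); print('obl screws',P.mean(0)[:2], np.arctan2(*((P[0]+P[1]-P[2]-P[3])[[1,0]])))
C=ray(c,px([(426,240),(498,240),(426,355),(500,355)]),14); print('obl corners',C.mean(0)[:2])
print('obl top',ray(c,px([(470,295)]),66),'sq',ray(c,px([(408,91)]),66),'rnd',ray(c,px([(696,218)]),66))
N=ray(c,px([(136,59),(252,97),(78,215),(196,255)]),29); print('nest screws',N.mean(0)[:2],np.arctan2(*((N[0]+N[1]-N[2]-N[3])[[1,0]])))
p=P.mean(0)
togo(monitor.observe(),[p[0],p[1],250],0.0)
E
```

```text
obl screws [472.49111036 -87.98806155] 0.01287845223181024
obl corners [473.35470344 -87.61130134]
obl top [[472.17890122 -87.18075583  66.        ]] sq [[621.7805813  -41.15133404  66.        ]] rnd [[ 530.88073852 -252.59752716   66.        ]]
nest screws [576.77084257 141.1032326 ] -0.30754286838292866
tcp [ 284.8 -666.5  302.2] toolx ang 0.404 shift now-axes cm [ 40.   -45.82   5.26] final-axes cm [ 18.77 -57.85   5.22] turn [-0.001  0.     0.404] t 0.2 j [ 1.09  0.6  -0.    1.6   0.    0.94 -0.08]
```

Emit:
step_arm --pt "0 0 0 0 0 0.13" --pt "0 0 0 0 0 0.13" --pt "0 0 0 0 0 0.13" --pt "1.4 -4.3 0 0 0 0" --pt "1.4 -4.3 0 0 0 0" --pt "1.4 -4.3 0 0 0 0" --pt "1.4 -4.3 0 0 0 0" --pt "1.4 -4.3 0 0 0 0" --pt "1.4 -4.3 0 0 0 0" --pt "1.4 -4.3 0 0 0 0" --pt "1.4 -4.3 0 0 0 0" --pt "1.4 -4.3 0 0 0 0" --jaw 9.3

```text
clock: 1.4
tcp_pos: [405.7, -276.2, 302.8]
orientation: [0.0, 1.0, 0.007, 0.0]
ft_force: [0.5, 0.1, -0.4]
width: 93.4
grip_force: 0.0
```

```bash
python3 - <<'E'
from cell import monitor
from h import *
togo(monitor.observe(),[472.5,-87.7,250],0.013)
E
```

```text
tcp [ 405.7 -276.2  302.8] toolx ang 0.014 shift now-axes cm [  6.94 -18.76   5.28] final-axes cm [  6.92 -18.77   5.28] turn [ 0.    -0.     0.001] t 1.4 j [ 0.42  0.32  0.08  2.13 -0.04  0.69 -1.03]
```

Emit:
step_arm --pt "1.4 -3.8 1 0 0 0" --pt "1.4 -3.8 1 0 0 0" --pt "1.4 -3.7 1 0 0 0" --pt "1.4 -3.7 1 0 0 0" --pt "1.3 -3.7 1.2 0 0 0" --pt "0 0 0 0 0 0" --pt "0 0 0 0 0 0"

```text
clock: 2.1
tcp_pos: [471.9, -89.3, 250.4]
orientation: [0.0, 1.0, 0.008, -0.0]
ft_force: [-0.6, -0.2, -0.1]
width: 93.0
grip_force: 0.0
```

```bash
python3 - <<'E'
from cell import monitor,cams
from h import *
togo(monitor.observe(),[472.5,-87.7,105],0.013)
c=cams.camera('wrist'); cv2.imwrite('pics/w1.png',c['pixels']); print(c)
E
```

```text
tcp [471.9 -89.3 250.4] toolx ang 0.016 shift now-axes cm [ 0.08 -0.16 14.54] final-axes cm [ 0.06 -0.16 14.54] turn [0.    0.001 0.003] t 2.1 j [ 0.04  0.39  0.04  2.2  -0.03  0.55 -1.45]
{'pixels': array([[[ 43,  43,  47],
        [ 45,  47,  49],
        [ 47,  48,  50],
        ...,
        [108, 165, 170],
        [109, 166, 170],
        [109, 166, 170]],

       [[ 53,  56,  60],
        [ 48,  48,  54],
        [ 44,  45,  49],
        ...,
        [108, 166, 170],
        [108, 166, 170],
        [109, 167, 170]],

       [[ 62,  64,  68],
        [ 59,  60,  64],
        [ 55,  58,  61],
        ...,
        [108, 166, 169],
        [109, 167, 170],
        [108, 167, 170]],

       ...,

       [[ 25,  23,  25],
        [ 27,  27,  28],
        [ 23,  26,  24],
        ...,
        [ 27,  51,  66],
        [ 26,  52,  65],
        [ 24,  49,  65]],

       [[ 25,  27,  24],
        [ 27,  26,  28],
        [ 23,  27,  27],
        ...,
        [ 27,  50,  66],
        [ 25,  51,  66],
        [ 25,  50,  66]],

       [[ 28,  27,  28],
        [ 27,  25,  26],
        [ 29,  28,  26],
        ...,
        [ 21,  50,  65],
        [ 25,  50,  67],
        [ 23,  49,  65]]], shape=(384, 512, 3), dtype=uint8), 'intrinsics': array([[316.065578  ,   0.        , 253.53762064],
       [  0.        , 316.065578  , 190.89373898],
       [  0.        ,   0.        ,   1.        ]]), 'position': array([549.08377898, -89.17702624, 331.89428114]), 'orientation': array([ 0.09909839,  0.70583531, -0.69455139, -0.09784881])}
```

View pics/w1.png

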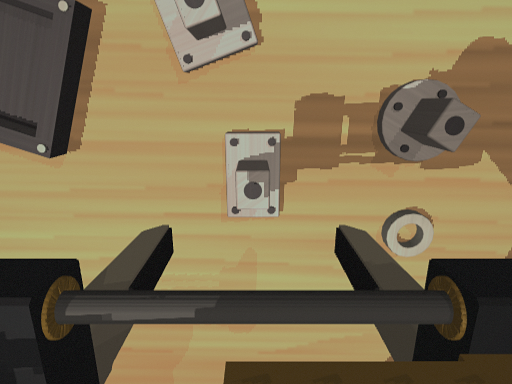

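The wrist view shows the oblong head between the fingers. Its screws are at (234,142), (272,142), (235,210) and (272,210), and the shank hole is at (253,190).

```bash
python3 - <<'E'
from cell import monitor,cams
from h import *
c=cams.camera('wrist')
P=ray(c,[(234,142),(272,142),(235,210),(272,210)],14);print(P.mean(0),np.arctan2(*((P[0]+P[1]-P[2]-P[3])[[1,0]])),ray(c,[(253,190)],66))
E
```

```text
[472.56835108 -91.15329235  14.        ] 0.020778789438941132 [[473.36533965 -90.9678138   66.        ]]
```

Emit:
step_arm --pt "0.1 0 3 0 0 0" --pt "0 0 3 0 0 0" --pt "0 0 3 0 0 0" --pt "0 0 3 0 0 0" --pt "0 0 1.6 0 0 0" --pt "0 0 0.8 0 0 0" --pt "0 0 0 0 0 0" --pt "0 0 0 0 0 0"

```text
clock: 3.0
tcp_pos: [473.0, -90.8, 107.4]
orientation: [0.0, 1.0, 0.006, 0.0]
ft_force: [-0.4, -0.2, 0.3]
width: 92.9
grip_force: 0.0
```

Emit:
step_arm --pt "0 0 0 0 0 0" --pt "0 0 0 0 0 0" --pt "0 0 0 0 0 0" --pt "0 0 0 0 0 0" --pt "0 0 0 0 0 0" --pt "0 0 0 0 0 0" --pt "0 0 0 0 0 0" --pt "0 0 0 0 0 0" --pt "0 0 0 0 0 0" --pt "0 0 0 0 0 0" --jaw 0

```text
clock: 4.0
tcp_pos: [472.9, -89.9, 106.7]
orientation: [-0.0, 1.0, 0.007, -0.0]
ft_force: [1.4, 0.5, -0.4]
width: 29.9
grip_force: 30.0
```

Emit:
step_arm --pt "0 0 -1 0 0 0" --pt "0 0 -2 0 0 0" --pt "0 0 -2 0 0 0" --pt "0 0 -2 0 0 0" --pt "0 0 -2 0 0 0.08" --pt "0 0 -1 0 0 0.08" --pt "0 0 0 0 0 0.08" --pt "0 0 0 0 0 0.08" --pt "0 0 0 0 0 0"

```text
clock: 4.9
tcp_pos: [472.6, -90.0, 207.3]
orientation: [0.0, 0.988, -0.153, -0.0]
ft_force: [0.5, 0.4, -3.0]
width: 29.8
grip_force: 30.0
```

```bash
python3 - <<'E'
from cell import monitor
from h import *
togo(monitor.observe(),[576,140,205],-0.308)
E
```

```text
tcp [472.6 -90.  207.3] toolx ang -0.307 shift now-axes cm [  2.9  -25.05   0.23] final-axes cm [  2.88 -25.05   0.23] turn [ 0.    -0.     0.001] t 4.9 j [-0.02  0.47  0.13  2.24 -0.14  0.44 -1.66]
```

Emit:
step_arm --pt "0.3 -1.5 0 0 0 0" --pt "0.3 -2.5 0 0 0 0" --pt "0.3 -3 0 0 0 0" --pt "0.3 -3 0 0 0 0" --pt "0.3 -3 0 0 0 0" --pt "0.3 -3 0 0 0 0" --pt "0.3 -3 0 0 0 0" --pt "0.3 -3 0 0 0 0" --pt "0.3 -2 0 0 0 0" --pt "0.2 -1 0 0 0 0" --pt "0 0 0 0 0 0" --pt "0 0 0 0 0 0"

```text
clock: 6.1
tcp_pos: [575.4, 138.1, 206.6]
orientation: [0.001, 0.988, -0.153, -0.0]
ft_force: [-0.3, -0.6, -3.9]
width: 29.5
grip_force: 30.0
```

```bash
python3 - <<'E'
from cell import monitor,cams
from h import *
togo(monitor.observe(),[576,140,113],-0.308)
c=cams.camera('wrist'); cv2.imwrite('pics/w2.png',c['pixels'])
E
```

```text
tcp [575.4 138.1 206.6] toolx ang -0.307 shift now-axes cm [ 0.   -0.21  9.36] final-axes cm [-0.   -0.2   9.36] turn [0.001 0.001 0.001] t 6.1 j [-0.46  0.57  0.19  2.   -0.18  0.59 -2.03]
```

View pics/w2.png

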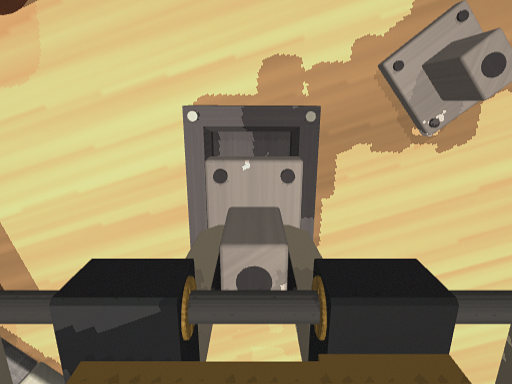

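The wrist view shows the head squarely above the nest. The nest's far screws are at (193,116) and (311,116), and the head's far foot corners are at (206,157) and (302,157).

```bash
python3 - <<'E'
from cell import monitor,cams
from h import *
c=cams.camera('wrist'); s=monitor.observe(); M=rot(s['orientation'])
f=lambda uv,z: np.round((ray(c,uv,z)-s['tcp_pos'])@M,1)[:,:2]
print('nest rim corners',f([(183,106),(321,106)],29),'screws',f([(193,116),(311,116)],29),'foot',f([(206,157),(302,157)],113.9),'screws',f([(220,176),(288,176)],113.9),'hole',f([(254,280)],165.9))
E
```

```text
nest rim corners [[ 73.1 -55.1]
 [ 73.1  54.2]] screws [[ 65.3 -47.6]
 [ 65.4  46.6]] foot [[ 47.  -25.7]
 [ 47.   27.7]] screws [[ 36.2 -18.2]
 [ 36.2  20.3]] hole [[1.7 1. ]]
```

Emit:
step_arm --pt "-0.05 -0.15 1 0 0 0" --pt "0 0 2 0 0 0" --pt "0 0 2 0 0 0" --pt "0 0 1 0 0 0" --pt "0 0 0.5 0 0 0" --pt "0 0 0.5 0 0 0" --pt "0 0 0.5 0 0 0" --pt "0 0 0.5 0 0 0" --pt "0 0 0.3 0 0 0" --pt "0 0 0.3 0 0 0" --pt "0 0 0 0 0 0"

```text
clock: 7.3
tcp_pos: [575.8, 141.2, 120.4]
orientation: [0.0, 0.988, -0.152, -0.0]
ft_force: [-1.1, 0.1, -3.7]
width: 29.9
grip_force: 30.0
```

No contact force so far, with about 5.7 mm left to go.

Emit:
step_arm --pt "0 0 0.2 0 0 0" --pt "0 0 0.2 0 0 0" --pt "0 0 0.1 0 0 0" --pt "0 0 0 0 0 0" --pt "0 0 0 0 0 0"

```text
clock: 7.8
tcp_pos: [575.9, 141.1, 115.7]
orientation: [0.0, 0.988, -0.153, -0.0]
ft_force: [-0.7, -0.2, -2.7]
width: 30.1
grip_force: 30.0
```

Emit:
step_arm --pt "0 0 0.1 0 0 0" --pt "0 0 0 0 0 0" --pt "0 0 0 0 0 0"

```text
clock: 8.1
tcp_pos: [576.0, 141.2, 114.7]
orientation: [-0.0, 0.988, -0.152, 0.0]
ft_force: [0.5, -0.1, -3.1]
width: 29.9
grip_force: 30.0
```

Emit:
step_arm --pt "0 0 0.1 0 0 0" --pt "0 0 0 0 0 0" --pt "0 0 0 0 0 0"

```text
clock: 8.4
tcp_pos: [575.9, 141.2, 114.7]
orientation: [-0.0, 0.988, -0.153, 0.0]
ft_force: [-2.4, -0.9, 9.2]
width: 30.0
grip_force: 30.0
```

Contact is at the expected floor height. I'll release by opening the jaw a little, then retreat.

Emit:
step_arm --pt "0 0 -0.05 0 0 0" --pt "0 0 0 0 0 0" --pt "0 0 0 0 0 0" --pt "0 0 0 0 0 0" --pt "0 0 0 0 0 0" --jaw 5

```text
clock: 8.9
tcp_pos: [575.8, 141.1, 114.1]
orientation: [0.0, 0.988, -0.152, -0.0]
ft_force: [-0.7, -0.4, 0.4]
width: 50.1
grip_force: 0.0
```

Emit:
step_arm --pt "0 0 -0.5 0 0 0" --pt "0 0 -1 0 0 0" --pt "0 0 -2 0 0 0" --pt "0 0 -2 0 0 0" --pt "0 0 -2 0 0 0" --pt "0 0 -3 0 0 0" --pt "0 0 -3 0 0 0" --pt "0 0 -2 0 0 0" --pt "0 0 0 0 0 0" --pt "0 0 0 0 0 0"

```text
clock: 9.9
tcp_pos: [575.8, 141.2, 269.9]
orientation: [-0.0, 0.988, -0.152, 0.0]
ft_force: [-0.1, -0.3, -0.1]
width: 50.1
grip_force: 0.0
```

```bash
python3 - <<'E'
from cell import monitor,cams
from h import *
s=monitor.observe(); print(s['clock'],s['tcp_pos'],s['width'],s['grip_force'])
a=cams.camera('wrist')['pixels']; b=cams.camera('scene')['pixels'][130:330,130:390]
b=cv2.resize(b,None,fx=1.92,fy=1.92)[:384]
a=a[:,100:]; h=min(len(a),len(b)); cv2.imwrite('pics/end.png',np.hstack([a[:h,:300],b[:h]]))
E
```

```text
9.9 [575.75519145 141.21793394 269.87139991] 50.06469482594195 0.0
```

View pics/end.png

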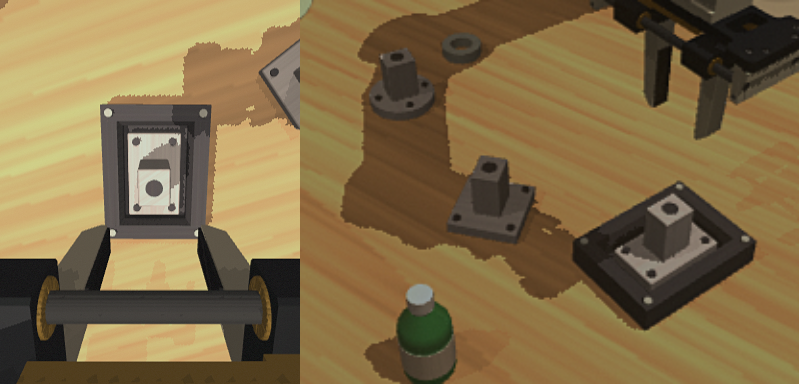

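The head sits flat and square in the pocket, with its foot around (153,173) in the wrist view and at about (665,245) in the scene view. The square and round heads are undisturbed and the fingers are clear.

```bash
python3 -c "
from cell import job
print(job.hand_in())"
```

```text
the job is handed in; nothing more can be done
None
```

The oblong cutter head is seated in the nest pocket, flat and square in the final pictures, released without a drop at about 9 s; the square and round heads look undisturbed, and the job is handed in (no verdict was returned).

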